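# Fetch the yellow spice tin from under the wire shelf with the reacher

### The arm

A 6-joint arm with a two-finger parallel gripper is mounted at the origin on the work surface. World frame = base frame: x ahead of the robot, y to its left, z up, the work surface at z = 0. Lengths are in m, angles in rad, forces in N, time in s.
With the tool pointing down it reaches from about 0.275 to 0.725 m from the base axis. Payload 5.6 kg.
Tool frame: the origin (TCP) lies midway between the tips of the shut fingers; the grasp point (between the pads) lies 19 mm behind it; x points along the fingers, y is the direction in which the jaws open and shut, and the axes are right-handed (so a half turn about x gives the same grasp; the last joint's range is limited). The gripper opens to 85 mm and grips with 20 to 120 N. Pads are 22 mm wide; open, the fingers measure 114 mm over their backs; the gripper's body (76 mm by 85 mm) begins 54 mm behind the grasp point. The pads swing forward as they close: fully open they stand 13 mm farther back than shut.
Start: joints at [1.406, 0.255, 0.108, 0, -1.424, -0.285], TCP at [0.239, 0.495, 0.231] pointing down, gripper open.
Joint ranges: [-2.95, 2.95], [-1.21, 1.97], [-1.09, 1.5], [-2.87, 1.71], [-2.94, -0.07], [-3.05, 3.05]. Speed limits (rad/s): [2.57, 2.57, 3.14, 3.14, 3.14, 3.14].

### API

Orientations are given as a unit quaternion [w, x, y, z].
In Python, from station import r gives the robot as it stands.
- The arm moves only by the tool apply_moves, never from a script. Its argument "commands" is one flat list of numbers, 7 for each row, row after row: the shift along the world's x, y, z in mm, then the turn, a rotation vector about the world's x, y, z in rad, then the gripper command: -1 is shut, 1 is fully open, values between are in proportion. In form: [dx, dy, dz, wx, wy, wz, fingers, dx, dy, dz, wx, wy, wz, fingers, ...]. A call has exactly 5 rows; each row shifts and turns the commanded pose from where the row before left it; what a row does not reach is not made up. A row lasts 1/10 s, in which the tool goes at most 50 mm and 8.59 degrees, less where a joint would pass 70% of its speed; a pose out of reach is approached as far as the arm can. A call with a gripper value outside its range is refused whole. The fingers move at their own pace and stop on an object; "newtons" is the grip in N (left out, the last holds). Time passes only in rows, so rows that do not move let the fingers close, or fill a call up. It gives the time, the measured TCP pose, the force and the opening at its end, in the units of the state.
- r.observe(): the state, without advancing time (a new reading comes with each control period).
- r.grab_frame(name): name is "scene" or "side" or "wrist"; returns the picture (400x640x3 uint8, red, green, blue); there is no depth.
- r.get_calibration(name): a dict with "fovy" (degrees; the focal length in pixels is half the picture's height over the tangent of half this angle, whatever the lens; pixels are square), "cx", "cy" (the principal point, pixels), "cam_to_world" (4x4, takes a point from camera to world coordinates); the wrist camera has in their place "T_tool_cam" (4x4, takes a point from camera to tool coordinates, whose origin is the TCP and whose axes are the tool frame's). Camera axes: x right, y up, looking along -z (the intrinsics and any distortion apply to the point x, -y, -z); pixel columns grow to the right and rows downward; lengths in m; the calibration is good to about 2 mm. A picture is of the moment at which its call begins: read the wrist's pose just before it. get_calibration takes no time and is no camera call.
- r.job_done(): hands the job in, once; it reports no verdict.
The state is a dict: "t": time; "q": joint angles; "qvel": joint speeds; "joint_efforts": joint torques, N m; "eef_pos": TCP position; "ee_rot": TCP orientation; "contact_force": force on the tool from outside, world axes, zero at the start; "moment": the same for the moment, N m; "gripper_width": opening from 0.0 (shut) to 1.0 (fully open).
Only numpy, scipy, OpenCV 4.12 (cv2) and the standard library are available. Lean on these libraries where they do the work, as an engineer would, in place of code of your own. Each camera call takes 0.05 s, during which the arm holds its last target.

### The job

The yellow-lidded spice tin has slid under the low wire shelf of the camper's galley. Pick up the reacher lightly by its grip and trigger, put its open jaws around the yellow tin, squeeze the trigger to close them, lift the tin a little, bring it out and stand it upright on the round cork mat; then let go, leaving the reacher lying on the counter with its jaws open. Touch the yellow tin only with the reacher, and leave the red and green tins where they are.

Things in the scene. Friction and masses are not known exactly. Their poses are not given: they have to be found in the camera images.
- reacher_grip (a point): Loose reacher lying flat, 0.21 kg. Point between its grey grip and orange trigger, 56 mm up, 14 mm behind its centre of mass. x: along shaft to jaws, y: trigger side, z up. Both are upright plates 70 mm long in x, tops 76 mm up (trigger from 36). Outer faces: grip y = -21 mm, trigger y = +35 mm released: 56 mm over both, middle at y = +7 mm. Grip both at once from above, closing along y.
- jaws_mid (a point): Point midway between the reacher's two jaw pads, 215 mm ahead (x) of reacher_grip, y = 0, 21 mm up as it lies; same axes. Rubber pads 50 mm long in x, 22 mm tall, 62 mm apart inside and 86 mm over the tips outside when open, both closing evenly. The grey head (44 mm wide, 34 mm high) ends 78 mm behind this point.
- trigger (a joint): Trigger travel, m: 0 released, jaws open (56 mm over both plates); slides straight to the grip, 0.022 at most (34 mm). Spring: 5 N at 0, +0.2 N/mm. At 50-53 mm over both it can be carried, jaws nearly open. Jaws meet a tin at about 0.013 (43 mm); a 20-35 N squeeze holds it. As it closes by t, the reacher shifts t/2 to its +y between evenly closing fingers.
- yellow_tin_mid (a point): Spice tin with a yellow lid, upright round tin 32 mm in diameter and 36 mm tall, about 50 g; the point is at its centre, 18 mm above its underside. It stands under the wire shelf, in one of three places 80 mm apart.
- red_tin_mid (a point): Same tin with a red lid, also under the shelf; to be left alone. Point at its centre.
- green_tin_mid (a point): Same tin with a green lid, also under the shelf; to be left alone. Point at its centre.
- rack: Low shelf of steel wires, fixed, 310 mm wide (y), 160 mm deep (x), jars on its rear half up to 126 mm high. Origin: middle of its footprint on the counter. x points inwards from the open front edge at x = -80 mm. The gap below the wires is 75 mm high, open in front between legs at y = -155 and +155 mm.
- mat_top (a point): Round cork mat, 130 mm in diameter, 5 mm thick, fixed on the counter; the point is the centre of its top face.

How it is judged:
By the outcome, as a careful person would: the job done as asked, in the order asked, and still so for the second after the job is handed in, with the robot touching nothing.
It also fails if it takes over 48 s, if anything falls off the work surface, if the arm or the gripper's body presses on something with over 40 N, if the wrist force passes 120 N, or if a joint passes its speed limit or range.

## Working session

There is one attempt and no reset: what is moved stays moved. The work goes in short steps, Python scripts to look and compute and a tool call to move; the robot and the scene stay as the last step left them, time stands still between calls to the robot, and variables do not carry over. Pictures are saved under pics/ and viewed, and the job is handed in when it is done.

Besides the shell and the picture viewer there is one more tool, called after "Call:" as name(argument=value, ...), one argument or row to a line, values as JSON. apply_moves: Moves the arm, as the interface text tells. Its arguments: {"type":"object","properties":{"commands":{"type":"array"},"newtons":{"type":"number"}},"required":["commands"]}

```bash
mkdir -p pics; ls; cat > /tmp/a.py <<'E'
from station import r
import cv2,json
for n in ["scene","side","wrist"]:
    im=r.grab_frame(n); cv2.imwrite(f"pics/{n}0.png",im[:,:,::-1])
    print(n,r.get_calibration(n))
print(r.observe())
E
PYTHONPATH=. python3 /tmp/a.py
```

```text
picsTraceback (most recent call last):
  File "/tmp/a.py", line 1, in <module>
    from station import r
ModuleNotFoundError: No module named 'station'
```

View pics/scene0.png

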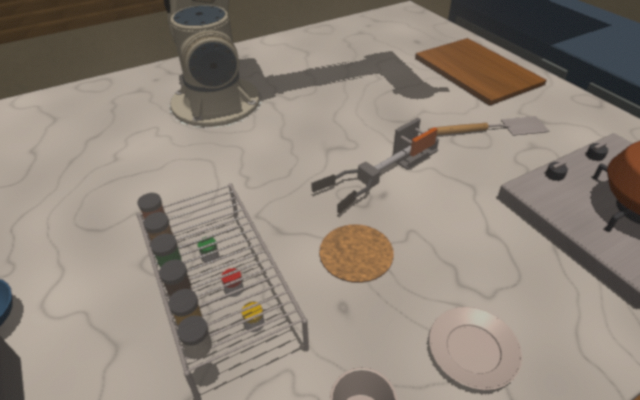

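View pics/side0.png

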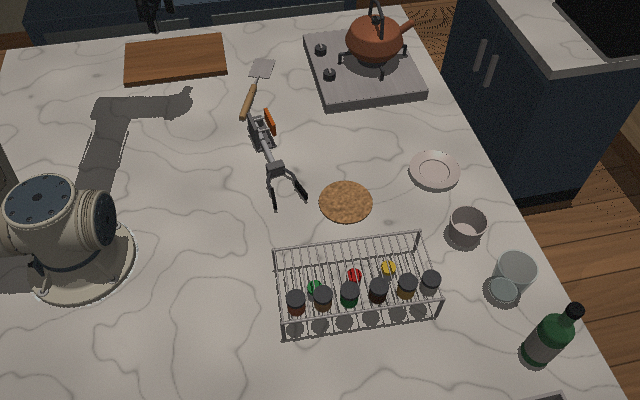

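View pics/wrist0.png

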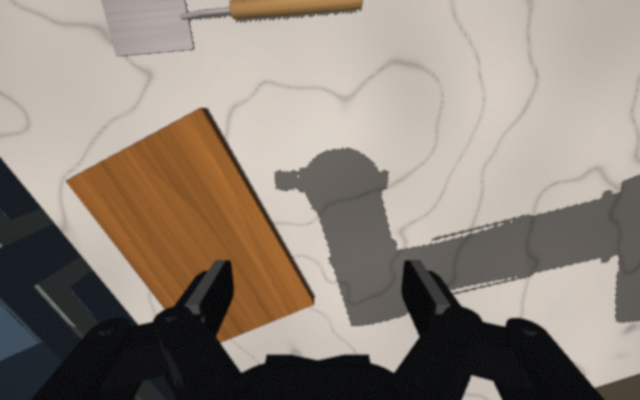

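```bash
cat > h.py <<'E'
import numpy as np,cv2
from scipy.spatial.transform import Rotation as R
def rot(q): return R.from_quat([q[1],q[2],q[3],q[0]])
def cam(r,n,obs=None):
    c=r.get_calibration(n)
    if n=="wrist":
        T=np.eye(4);T[:3,:3]=rot(obs["ee_rot"]).as_matrix();T[:3,3]=obs["eef_pos"];M=T@c["T_tool_cam"]
    else: M=c["cam_to_world"]
    return dict(f=200/np.tan(np.radians(c["fovy"]/2)),cx=c["cx"],cy=c["cy"],M=M)
def ray(c,uv):
    d=np.array([(uv[0]-c["cx"])/c["f"],-(uv[1]-c["cy"])/c["f"],-1])
    d=c["M"][:3,:3]@d; return c["M"][:3,3],d/np.linalg.norm(d)
def onz(c,uv,z):
    o,d=ray(c,uv); return o+d*(z-o[2])/d[2]
def proj(c,p):
    p=np.linalg.inv(c["M"])@np.append(p,1); return np.array([c["cx"]+c["f"]*p[0]/-p[2],c["cy"]-c["f"]*p[1]/-p[2]])
def tri(l):
    A=np.zeros((3,3));b=np.zeros(3)
    for c,uv in l:
        o,d=ray(c,uv);P=np.eye(3)-np.outer(d,d);A+=P;b+=P@o
    p=np.linalg.solve(A,b); return p,[np.linalg.norm((np.eye(3)-np.outer(ray(c,uv)[1],ray(c,uv)[1]))@(p-c["M"][:3,3])) for c,uv in l]
def crop(src,dst,x0,y0,x1,y1,k):
    im=cv2.imread(src)[y0:y1,x0:x1]; cv2.imwrite(dst,cv2.resize(im,None,fx=k,fy=k,interpolation=cv2.INTER_CUBIC))
E
python3 - <<'E'
from h import *
crop("pics/scene0.png","pics/sc_r.png",300,110,460,220,5)
crop("pics/side0.png","pics/si_r.png",230,95,330,215,5)
crop("pics/scene0.png","pics/sc_k.png",130,180,320,400,2.7)
crop("pics/side0.png","pics/si_k.png",260,220,450,345,4)
E
```

```text
(no output)
```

View pics/sc_r.png

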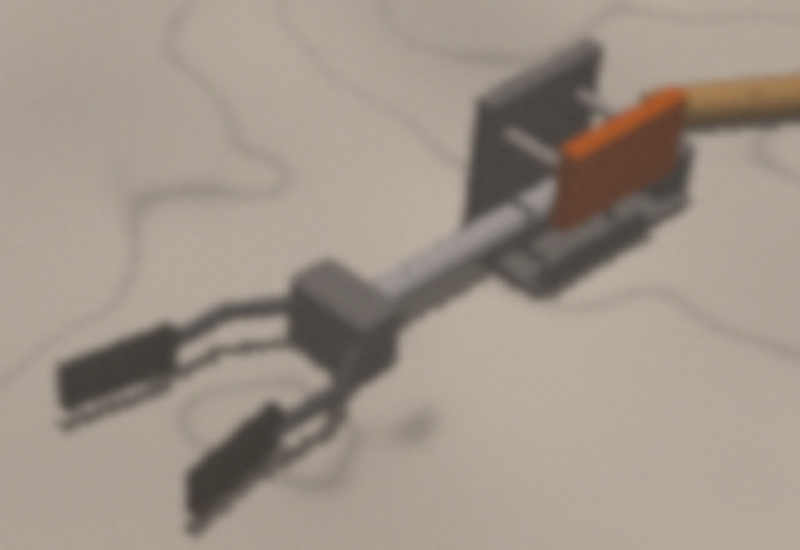

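View pics/si_r.png

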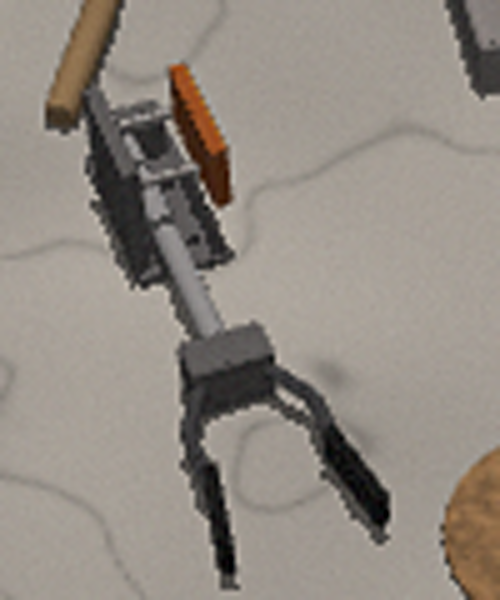

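View pics/sc_k.png

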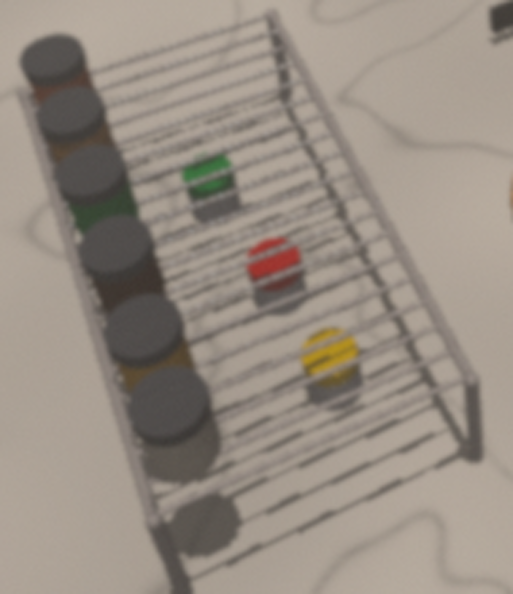

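View pics/si_k.png

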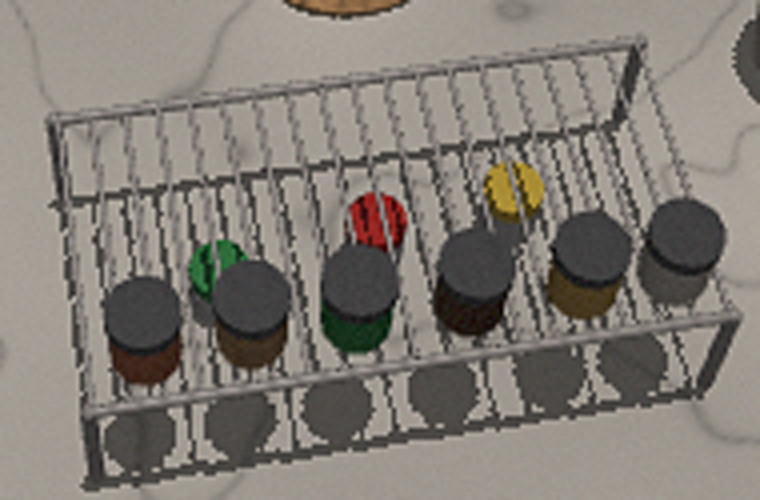

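```bash
python3 - <<'E'
from h import *
from station import r
S=cam(r,"scene");D=cam(r,"side")
def s1(a):return (300+a[0]/5,110+a[1]/5)
def d1(a):return (230+a[0]/5,95+a[1]/5)
def s2(a):return (130+a[0]/2.7,180+a[1]/2.7)
def d2(a):return (260+a[0]/4,220+a[1]/4)
np.set_printoptions(precision=4,suppress=True)
for n,a,b in [("trig front top",(566,152),(224,195)),("trig rear top",(680,93),(180,70)),("grip front top",(482,102),(137,172)),("grip rear top",(597,44),(92,92)),
 ("padL tip top",(62,370),(226,568)),("padR tip top",(188,480),(376,530)),("padR rear top",(277,407),(330,428)),("padL rear top",(170,327),(206,462))]:
    print(n,*tri([(S,s1(a)),(D,d1(b))]))
for n,a,b in [("yel",(330,348),(515,187)),("red",(273,257),(379,219)),("green",(207,172),(217,265)),
 ("FL",(272,14),(55,120)),("FR",(472,380),(641,43)),("BL",(25,93),(88,408)),("BR",(155,520),(738,315))]:
    print(n,*tri([(S,s2(a)),(D,d2(b))]), onz(S,s2(a),.036)[:2],onz(D,d2(b),.036)[:2])
# mat by colour
for n,c in (("scene",S),("side",D)):
    im=cv2.imread(f"pics/{n}0.png");h=cv2.cvtColor(im,cv2.COLOR_BGR2HSV)
    m=cv2.inRange(h,(8,80,60),(22,255,255)).astype(np.uint8)
    m=cv2.morphologyEx(m,cv2.MORPH_CLOSE,np.ones((5,5)))
    k,l,st,ce=cv2.connectedComponentsWithStats(m)
    for i in range(1,k):
        if st[i,4]>800 and 300<ce[i][0]<380 and ce[i][1]>180:
            ys,xs=np.nonzero(l==i); P=np.array([onz(c,(x,y),.005) for x,y in zip(xs,ys)])
            (cx,cy),rad=cv2.minEnclosingCircle(P[:,:2].astype(np.float32)); print(n,"mat",ce[i],P.mean(0),cx,cy,rad)
E
```

```text
trig front top [0.4636 0.2508 0.062 ] [np.float64(0.012572450991311138), np.float64(0.012572450991311311)]
trig rear top [0.4545 0.3243 0.0693] [np.float64(0.0021892925659666813), np.float64(0.002189292565966779)]
grip front top [0.4224 0.247  0.0741] [np.float64(0.0010751671612825048), np.float64(0.0010751671612825103)]
grip rear top [0.4077 0.3182 0.0685] [np.float64(0.002417155898754313), np.float64(0.0024171558987543477)]
padL tip top [0.4294 0.0414 0.0198] [np.float64(0.006229826238739068), np.float64(0.0062298262387390415)]
padR tip top [0.5026 0.0542 0.014 ] [np.float64(0.006986310268872573), np.float64(0.0069863102688726055)]
padR rear top [0.4919 0.1043 0.0255] [np.float64(0.0014272029027913712), np.float64(0.0014272029027914237)]
padL rear top [0.4303 0.0941 0.0259] [np.float64(0.0004619820697678396), np.float64(0.0004619820697677274)]
yel [ 0.6388 -0.1737  0.0325] [np.float64(0.0024005629839480482), np.float64(0.002400562983948083)] [ 0.6397 -0.172 ] [ 0.6384 -0.1781]
red [ 0.5642 -0.1773  0.0323] [np.float64(0.0020923162559611736), np.float64(0.0020923162559611493)] [ 0.5
[... 236 characters left out ...]
 np.float64(0.0014357873247112212)] [ 0.3643 -0.0967] [ 0.4095 -0.0871]
FR [ 0.7186 -0.126   0.073 ] [np.float64(0.001898061704189129), np.float64(0.0018980617041890993)] [ 0.6965 -0.1143] [ 0.7331 -0.1055]
BL [ 0.3995 -0.2686  0.0743] [np.float64(0.0004955247231015783), np.float64(0.0004955247231016567)] [ 0.3551 -0.268 ] [ 0.4002 -0.252 ]
BR [ 0.7108 -0.2864  0.0749] [np.float64(0.001951108452508445), np.float64(0.0019511084525084131)] [ 0.687  -0.2857] [ 0.7261 -0.2718]
scene mat [356.1477 252.8921] [0.6051 0.0345 0.005 ] 0.6031388640403748 0.03643926978111267 0.06510402262210846
side mat [345.1449 201.7799] [0.5973 0.0308 0.005 ] 0.597973108291626 0.032243285328149796 0.06530851125717163
```

```bash
python3 - <<'E'
from h import *
from station import r
o=r.observe(); print(np.round(rot(o["ee_rot"]).as_matrix(),3))
g=np.array([(.4224+.4077)/2,(.247+.3182)/2]); 
a=np.array([.4224-.4077,.247-.3182]);print(np.degrees(np.arctan2(a[1],a[0])))
a=np.array([.4919-.4545,.1043-.3243]);print(np.degrees(np.arctan2(a[1],a[0])))
a=np.array([.4303-.4077,.0941-.3182]);print(np.degrees(np.arctan2(a[1],a[0])))
E
```

```text
[[-0.001 -0.435 -0.901]
 [-0.001 -0.901  0.435]
 [-1.     0.001 -0.   ]]
-78.33458168315728
-80.35195468390185
-84.24131446300007
```

Call:
apply_moves(
  commands=[21,-26,4,0,0,-0.095,1,21,-27,4,0,0,-0.095,1,21,-26,4,0,0,-0.095,1,21,-27,4,0,0,-0.095,1,21,-26,4,0,0,-0.095,1],
  newtons=20,
)

```text
t: 0.65
eef_pos: [0.3446, 0.362, 0.2512]
ee_rot: [0.316, -0.632, 0.317, 0.632]
contact_force: [1.3, -0.2, 0.6]
gripper_width: 1.002
```

Call:
apply_moves(
  commands=[21,-26,4,0,0,-0.095,1,21,-27,4,0,0,-0.095,1,21,-26,4,0,0,-0.095,1,21,-27,4,0,0,-0.095,1,21,-26,4,0,0,-0.1,1],
)

```text
t: 1.15
eef_pos: [0.4496, 0.23, 0.2712]
ee_rot: [0.458, -0.539, 0.458, 0.539]
contact_force: [0.6, -0.2, 1.0]
gripper_width: 0.991
```

Call:
apply_moves(
  commands=[0,0,0,0,0,0,1,0,0,0,0,0,0,1,0,0,0,0,0,0,1,0,0,0,0,0,0,1,0,0,0,0,0,0,1],
)

```text
t: 1.65
eef_pos: [0.4487, 0.2319, 0.2712]
ee_rot: [0.456, -0.54, 0.456, 0.54]
contact_force: [-0.2, 0.1, 0.6]
gripper_width: 0.999
```

```bash
python3 - <<'E'
from h import *
from station import r
import pickle
o=r.observe(); im=r.grab_frame("wrist"); cv2.imwrite("pics/w1.png",im[:,:,::-1]); pickle.dump(o,open("w1.pkl","wb"))
print(o["t"],o["q"],o["eef_pos"],o["contact_force"]); print(np.round(rot(o["ee_rot"]).as_matrix(),3))
E
```

```text
1.65 [ 7.87653957e-01  1.56569650e-01  8.36188677e-02 -9.01209196e-05
 -1.49800336e+00 -6.20150981e-01] [0.44865803 0.2318841  0.27120417] [-0.20729934  0.05755149  0.60955662]
[[-0.    -0.986 -0.167]
 [-0.    -0.167  0.986]
 [-1.     0.    -0.   ]]
```

View pics/w1.png

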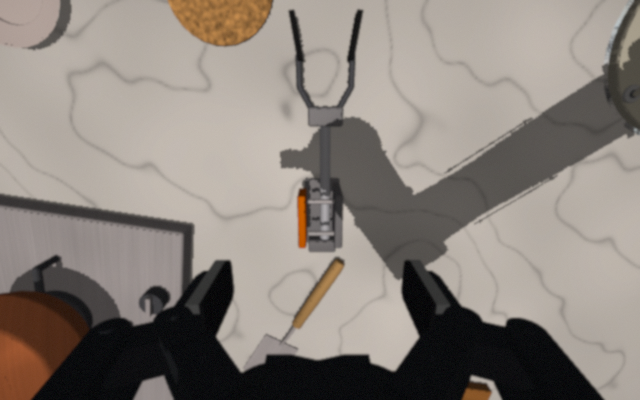

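```bash
python3 - <<'E'
from h import *
crop("pics/w1.png","pics/w1a.png",260,160,380,280,5)
crop("pics/w1.png","pics/w1b.png",260,0,390,135,5)
E
```

```text
(no output)
```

View pics/w1a.png

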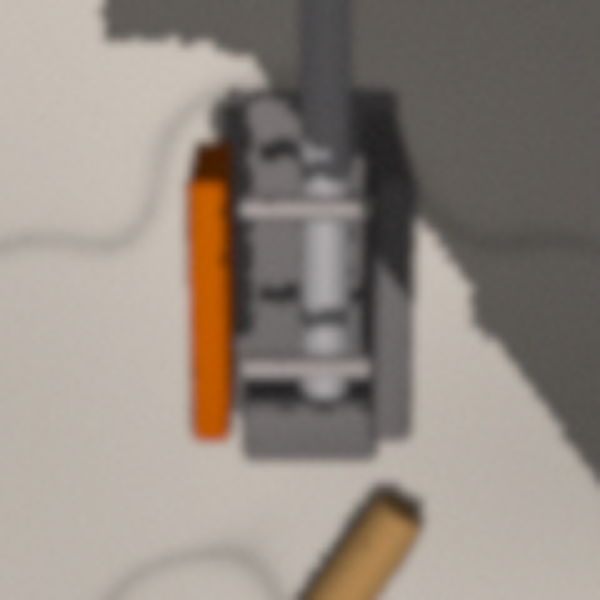

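View pics/w1b.png

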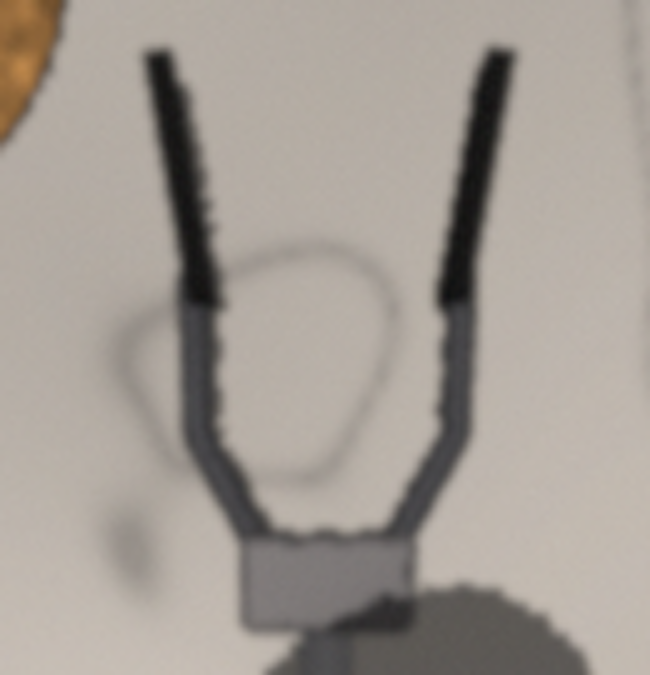

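```bash
python3 - <<'E'
from h import *
from station import r
import pickle
o=pickle.load(open("w1.pkl","rb"));W=cam(r,"wrist",o)
np.set_printoptions(precision=4,suppress=True)
A=lambda x,y,z:onz(W,(260+x/5,160+y/5),z)
B=lambda x,y,z:onz(W,(260+x/5,y/5),z)
tf,tr,gf,gr=A(190,178,.076),A(190,438,.076),A(412,183,.076),A(412,438,.076)
print("plates",tf,tr,gf,gr)
c=(tf+tr+gf+gr)/4
hl,hr=B(243,545,.034),B(413,543,.034)
pl,pr,ql,qr=B(147,52,.032),B(514,48,.032),B(182,303,.032),B(470,303,.032)
print("head",hl,hr,"pads",pl,pr,ql,qr)
pm=(pl+pr)/2; hm=(hl+hr)/2
d=(pm-tr*0-(gr+tr)/2); 
for n,v in (("plate dir",((tf-tr)+(gf-gr))/2),("head->tip",pm-hm),("padrear->tip",(pl+pr-ql-qr)/2),("tr edge",tf-tr)):
    print(n,np.degrees(np.arctan2(v[1],v[0])),np.linalg.norm(v[:2]))
print("centre plates",c,np.linalg.norm(tf-gf),"pads mid",(pl+pr+ql+qr)/4)
for ym in (None,):
  th=np.radians(-80.4)
  # fit: jaws mid - plate mid(y=7)
  for t in (-80,-80.5,-81,-81.5,-82):
    th=np.radians(t);x=np.array([np.cos(th),np.sin(th)]);y=np.array([-x[1],x[0]])
    g=c[:2]-7*y/1000; j=(pl+pr+ql+qr)[:2]/4; print(t,"g",g,"j from g",(j-g)@x,(j-g)@y,"head y",(hm[:2]-g)@x,(hm[:2]-g)@y)
E
```

```text
plates [0.4684 0.2557 0.076 ] [0.4583 0.3241 0.076 ] [0.4156 0.248  0.076 ] [0.4025 0.3147 0.076 ]
head [0.4725 0.1564 0.034 ] [0.4314 0.1489 0.034 ] pads [0.5104 0.0558 0.032 ] [0.4293 0.0413 0.032 ] [0.4953 0.1052 0.032 ] [0.4283 0.0939 0.032 ]
plate dir -80.25378671292584 0.06853609987796419
head->tip -80.24015658059352 0.1056098324858155
padrear->tip -81.04251177033828 0.05156661444062077
tr edge -81.60264573584264 0.06917389727715463
centre plates [0.4362 0.2856 0.076 ] 0.05334621806714681 pads mid [0.4658 0.074  0.032 ]
-80 g [0.4293 0.2844] j from g 0.21350976683324413 -0.0005953772206947842 head y 0.13367990139789052 -0.0006218206369879654
-80.5 g [0.4293 0.2845] j from g 0.2135679183644936 0.0012681125475161165 head y 0.13374132336521433 0.0005450319835551639
-81 g [0.4293 0.2845] j from g 0.21360980587189776 0.0031320388211483444 head y 0.1337925604129633 0.0017123761749041051
-81.5 g [0.4293 0.2846] j from g 0.21363542616556072 0.004996259654999897 head y 0.1338336086392378 0.002880123039279309
-82 g [0.4293 0.2846] j from g 0.21364477729439807 0.006860633081436391 head y 0.1338644649180566 0.0040481836482357154
```

Call:
apply_moves(
  commands=[-2,9,-35,0,0,0.003,1,-2,9,-35,0,0,0,1,-2,9,-35,0,0,0,1,-2,8,-35,0,0,0,1,-2,8,-20,0,0,0,1],
)

```text
t: 2.2
eef_pos: [0.4375, 0.2739, 0.1084]
ee_rot: [0.455, -0.54, 0.457, 0.541]
contact_force: [0.7, 0.6, -0.3]
gripper_width: 1.0
```

Call:
apply_moves(
  commands=[-1,1,-7,0,0,0,1,0,0,0,0,0,0,1,0,0,0,0,0,0,1,0,0,0,0,0,0,1,0,0,0,0,0,0,1],
)

```text
t: 2.7
eef_pos: [0.4387, 0.2756, 0.1055]
ee_rot: [-0.457, 0.54, -0.455, -0.54]
contact_force: [0.7, -0.1, 0.7]
gripper_width: 0.999
```

```bash
python3 - <<'E'
from h import *
from station import r
import pickle
o=r.observe(); im=r.grab_frame("wrist"); cv2.imwrite("pics/w2.png",im[:,:,::-1]); pickle.dump(o,open("w2.pkl","wb"))
print(o["t"],o["q"],o["eef_pos"],o["contact_force"]); print(np.round(rot(o["ee_rot"]).as_matrix(),3))
E
```

```text
2.7 [ 8.63627933e-01  2.66407667e-01 -2.07736623e-01  1.56132039e-04
 -1.09440370e+00 -6.94924296e-01] [0.43867837 0.27557262 0.10545738] [ 0.71781956 -0.07365656  0.66377605]
[[ 0.002 -0.986 -0.168]
 [ 0.002 -0.168  0.986]
 [-1.    -0.002  0.001]]
```

View pics/w2.png

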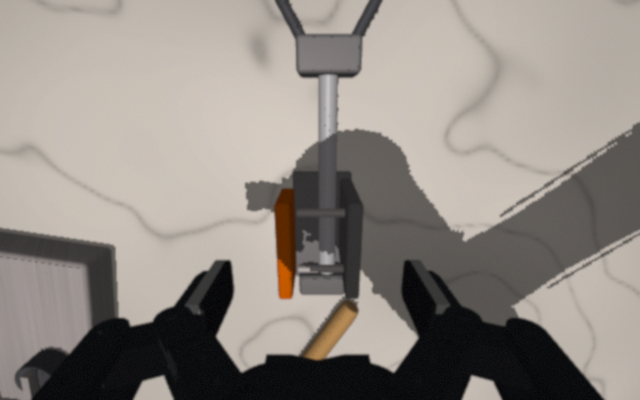

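```bash
python3 - <<'E'
from h import *
from station import r
import pickle
o=pickle.load(open("w2.pkl","rb"));W=cam(r,"wrist",o)
crop("pics/w2.png","pics/w2a.png",260,160,380,310,4)
c=np.array([.4362,.2856]);th=np.radians(-80.3);x=np.array([np.cos(th),np.sin(th)]);y=np.array([-x[1],x[0]])
for a in(35,-35):
  for b in (28,-28):print(a,b,proj(W,[*(c+a*x/1e3+b*y/1e3),.076]))
E
```

```text
35 28 [273.91888262 203.17940898]
35 -28 [364.68074626 203.14365905]
-35 28 [278.71350674 299.18655893]
-35 -28 [359.61196556 299.19742437]
```

View pics/w2a.png

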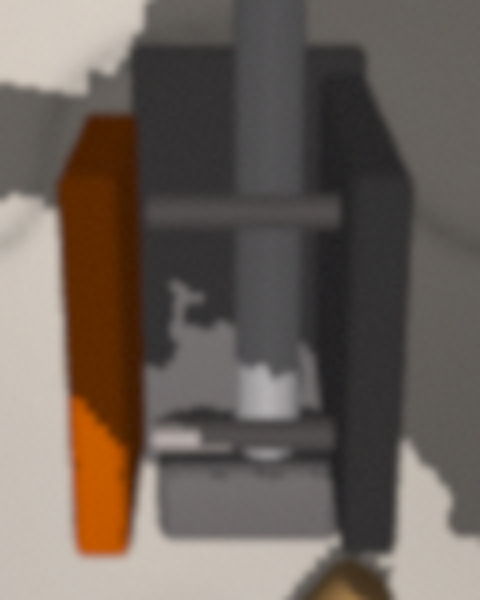

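Call:
apply_moves(
  commands=[-1,0,-20,0,0,0,1,0,0,-20,0,0,0,1,0,0,-16,0,0,0,1,0,0,-10,0,0,0,1,0,0,-5,0,0,0,1],
)

```text
t: 3.25
eef_pos: [0.437, 0.275, 0.0328]
ee_rot: [-0.456, 0.54, -0.456, -0.54]
contact_force: [0.3, -0.3, 0.1]
gripper_width: 0.998
```

Call:
apply_moves(
  commands=[0,0,0,0,0,0,0.6,0,0,0,0,0,0,0.4,0,0,0,0,0,0,0.3,0,0,0,0,0,0,0.22,0,0,0,0,0,0,0.22],
  newtons=20,
)

```text
t: 3.75
eef_pos: [0.4367, 0.2755, 0.0345]
ee_rot: [0.456, -0.54, 0.456, 0.541]
contact_force: [-5.7, -0.7, 8.7]
gripper_width: 0.614
```

Call:
apply_moves(
  commands=[0,0,0,0,0,0,0.22,0,0,0,0,0,0,0.22,0,0,0,0,0,0,0.22,0,0,0,0,0,0,0.22,0,0,0,0,0,0,0.22],
)

```text
t: 4.25
eef_pos: [0.4367, 0.2755, 0.0345]
ee_rot: [0.456, -0.54, 0.456, 0.541]
contact_force: [-4.6, -0.1, 9.1]
gripper_width: 0.614
```

```bash
python3 - <<'E'
from h import *
from station import r
import pickle
o=r.observe(); im=r.grab_frame("wrist"); cv2.imwrite("pics/w3.png",im[:,:,::-1]); pickle.dump(o,open("w3.pkl","wb"))
print(o["t"],o["q"],o["eef_pos"],o["contact_force"],o["gripper_width"]*85)
E
```

```text
4.25 [ 8.66097744e-01  3.39766380e-01 -3.09979105e-01 -6.00947725e-04
 -9.20457673e-01 -6.96507768e-01] [0.43674374 0.27552705 0.03448164] [-4.60197843 -0.09243844  9.08320764] 52.22122878593324
```

View pics/w3.png

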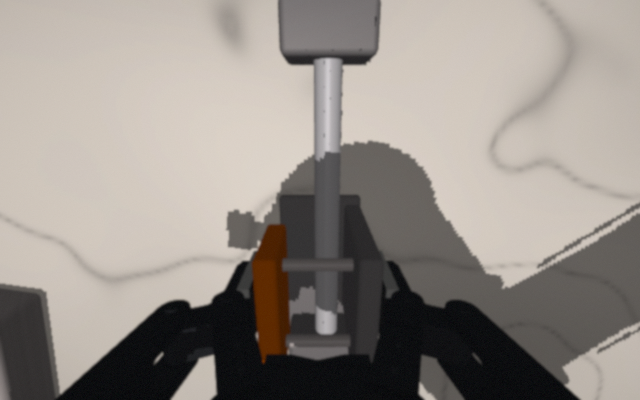

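Call:
apply_moves(
  commands=[0,0,2,0,0,0,0.22,0,0,4,0,0,0,0.22,0,0,6,0,0,0,0.22,0,0,6,0,0,0,0.22,0,0,6,0,0,0,0.22],
)

```text
t: 4.8
eef_pos: [0.4372, 0.2754, 0.0579]
ee_rot: [-0.456, 0.54, -0.456, -0.54]
contact_force: [0.8, 0.1, -2.3]
gripper_width: 0.612
```

```bash
cat > snap.py <<'E'
from h import *
from station import r
import pickle,sys
k=sys.argv[1]
for n in sys.argv[2:]:
    o=r.observe(); im=r.grab_frame(n); cv2.imwrite(f"pics/{n}{k}.png",im[:,:,::-1]); pickle.dump(o,open(f"{n}{k}.pkl","wb"))
print(o["t"],o["q"],o["eef_pos"],o["ee_rot"],o["contact_force"],o["moment"],o["gripper_width"]*85)
E
python3 - 4 wrist scene < snap.py; python3 -c "
from h import *
crop('pics/scene4.png','pics/scene4a.png',290,90,470,230,4)"
```

```text
4.85 [ 8.65502079e-01  3.12007666e-01 -2.77416652e-01  5.44134382e-04
 -9.79359637e-01 -6.96590558e-01] [0.43778729 0.2757804  0.05893306] [-0.45666885  0.54062725 -0.45524729 -0.54030144] [-0.31467708 -0.11409736 -0.42547415] [ 0.08814028 -0.064059    0.05587952] 51.711754344107455
```

View pics/wrist4.png

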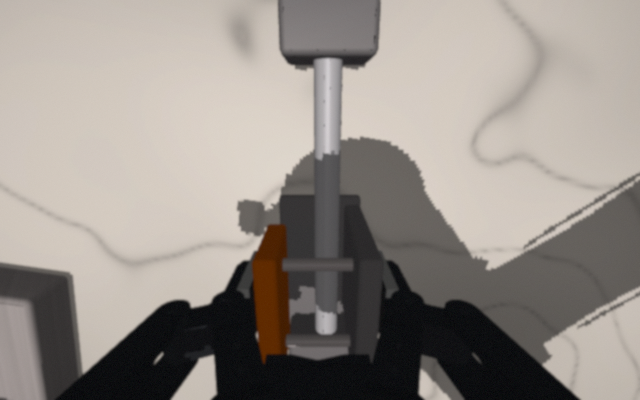

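View pics/scene4a.png

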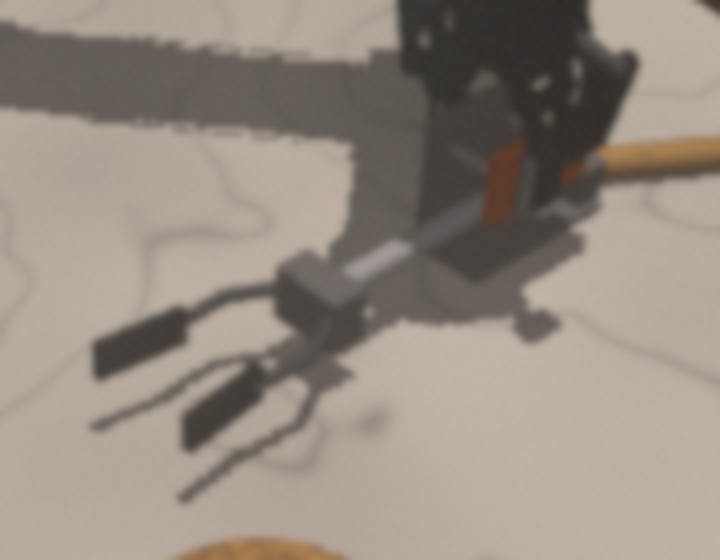

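```bash
python3 - <<'E'
from h import *
from station import r
import pickle
o=pickle.load(open("wrist4.pkl","rb"));W=cam(r,"wrist",o)
M=rot(o["ee_rot"]).as_matrix();t=o["eef_pos"]
for uv,z in (((280,52),.058),((378.5,50),.058),((314,62),.052),((342,62),.052)):
    p=onz(W,uv,z);print(p,M.T@(p-t))
y=-M[:,1];x=-M[:,2];print(np.degrees(np.arctan2(x[1],x[0])))
E
```

```text
[0.47120654 0.17569818 0.058     ] [-0.00010502 -0.01672378 -0.10395198]
[0.42896809 0.16771231 0.058     ] [-0.00011714  0.02625608 -0.10472176]
[0.45610156 0.17635763 0.052     ] [ 0.00589143 -0.00194308 -0.10076309]
[0.44341394 0.17419785 0.052     ] [ 0.00588784  0.01092704 -0.1007587 ]
-80.31972772797705
```

Call:
apply_moves(
  commands=[5,-4,0,0,0,0,0.22,12,-11,0,0,0,0,0.22,18,-16,0,0,0,0,0.22,20,-18,0,0,0,0,0.22,20,-18,0,0,0,0,0.22],
)

```text
t: 5.4
eef_pos: [0.5128, 0.2072, 0.0569]
ee_rot: [0.456, -0.54, 0.456, 0.541]
contact_force: [0.1, 0.9, -2.6]
gripper_width: 0.614
```

Call:
apply_moves(
  commands=[20,-18,0,0,0,0,0.22,20,-18,0,0,0,0,0.22,17,-15,0,0,0,0,0.22,11,-9,0,0,0,0,0.22,5,-3,0,0,0,0,0.22],
)

```text
t: 5.9
eef_pos: [0.5857, 0.1441, 0.0567]
ee_rot: [0.456, -0.54, 0.457, 0.54]
contact_force: [-0.5, 0.0, -2.0]
gripper_width: 0.609
```

Call:
apply_moves(
  commands=[0,0,-3,0,0,0,0.22,0,0,-6,0,0,0,0.22,0,0,-6,0,0,0,0.22,0,0,-3,0,0,0,0.22,0,0,0,0,0,0,0.22],
)

```text
t: 6.4
eef_pos: [0.5845, 0.1456, 0.0387]
ee_rot: [0.455, -0.54, 0.456, 0.541]
contact_force: [0.5, -0.3, -2.5]
gripper_width: 0.613
```

```bash
python3 - 5 side scene < snap.py; python3 -c "
from h import *
crop('pics/scene5.png','pics/scene5a.png',180,160,380,340,4)
crop('pics/side5.png','pics/side5a.png',260,120,450,290,4)"
```

```text
6.45 [ 5.03069761e-01  4.80281121e-01 -6.78359210e-02  5.91381220e-05
 -1.02325512e+00 -3.33488989e-01] [0.58474499 0.1455272  0.03904922] [ 0.45565454 -0.54049872  0.4560474   0.54061155] [-0.33669828  0.02389049 -1.6333852 ] [0.01948688 0.01496803 0.00330505] 51.74937618756518
```

View pics/scene5a.png

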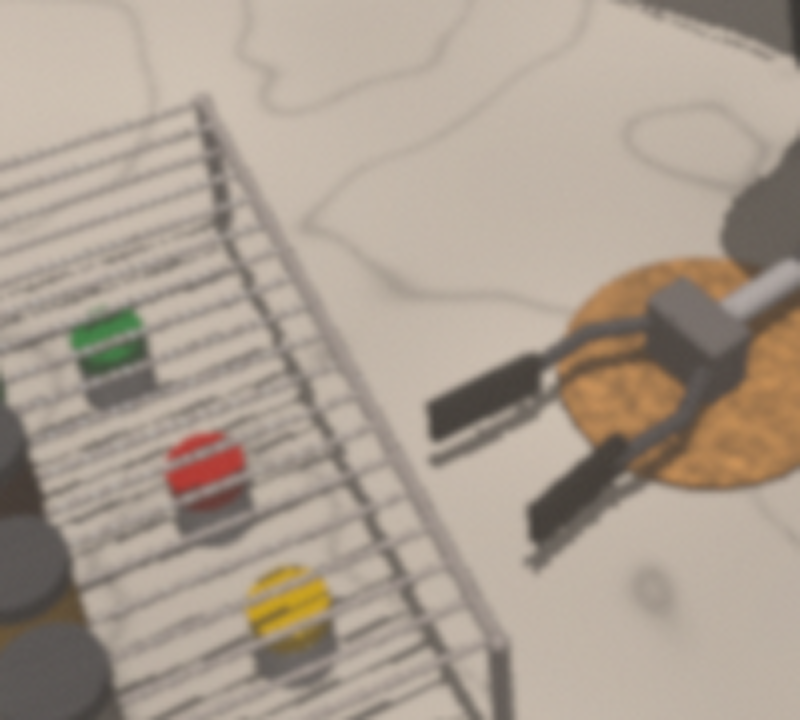

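View pics/side5a.png

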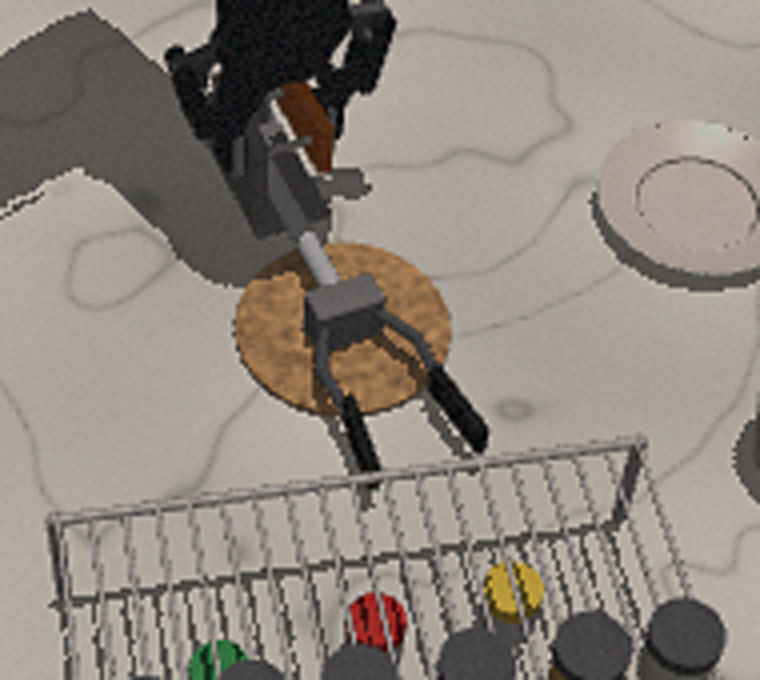

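```bash
python3 - <<'E'
from h import *
from station import r
S=cam(r,"scene");D=cam(r,"side")
p=[.6188,-.0821,.036]
print(proj(S,p),proj(D,p))
print(onz(S,(300,274.2),.036),onz(D,(367.5,234),.036))
print(tri([(S,(300,274.2)),(D,(367.5,234))]))
print(proj(S,[.639,-.175,.036]),proj(D,[.639,-.175,.036]))
E
```

```text
[299.44684802 274.31485092] [367.4757066  231.13465171]
[ 0.61904196 -0.0812416   0.036     ] [ 0.61682547 -0.08942456  0.036     ]
(array([ 0.61756013, -0.08283346,  0.0312091 ]), [np.float64(0.0031548517499627947), np.float64(0.003154851749962845)])
[250.16476789 309.403525  ] [388.61539961 265.44116274]
```

Call:
apply_moves(
  commands=[2,-6,0,0,0,0,0.22,2,-12,0,0,0,0,0.22,3,-14,0,0,0,0,0.22,3,-14,0,0,0,0,0.22,3,-14,0,0,0,0,0.22],
)

```text
t: 7.0
eef_pos: [0.5987, 0.0838, 0.0397]
ee_rot: [-0.457, 0.54, -0.456, -0.54]
contact_force: [0.2, 1.3, -0.3]
gripper_width: 0.61
```

Call:
apply_moves(
  commands=[3,-14,0,0,0,0,0.22,2,-14,0,0,0,0,0.22,2,-12,0,0,0,0,0.22,1,-8,0,0,0,0,0.22,1,-6,0,0,0,0,0.22],
)

```text
t: 7.5
eef_pos: [0.6076, 0.0309, 0.0398]
ee_rot: [-0.456, 0.541, -0.456, -0.54]
contact_force: [-1.6, 5.1, 4.2]
gripper_width: 0.611
```

```bash
python3 - 6 side scene < snap.py; python3 -c "
from h import *
crop('pics/scene6.png','pics/scene6a.png',190,220,350,360,5)
crop('pics/side6.png','pics/side6a.png',300,170,450,310,5)"
```

```text
7.55 [ 3.06570457e-01  4.88441676e-01 -5.16439387e-02  2.42106182e-04
 -1.02956048e+00 -1.38062053e-01] [0.60770503 0.03033923 0.03984921] [-0.45642005  0.5406111  -0.45581063 -0.54005283] [0.13583717 0.70305484 1.34549739] [ 0.10666085 -0.18551808 -0.01204989] 51.82637809143771
```

View pics/scene6a.png

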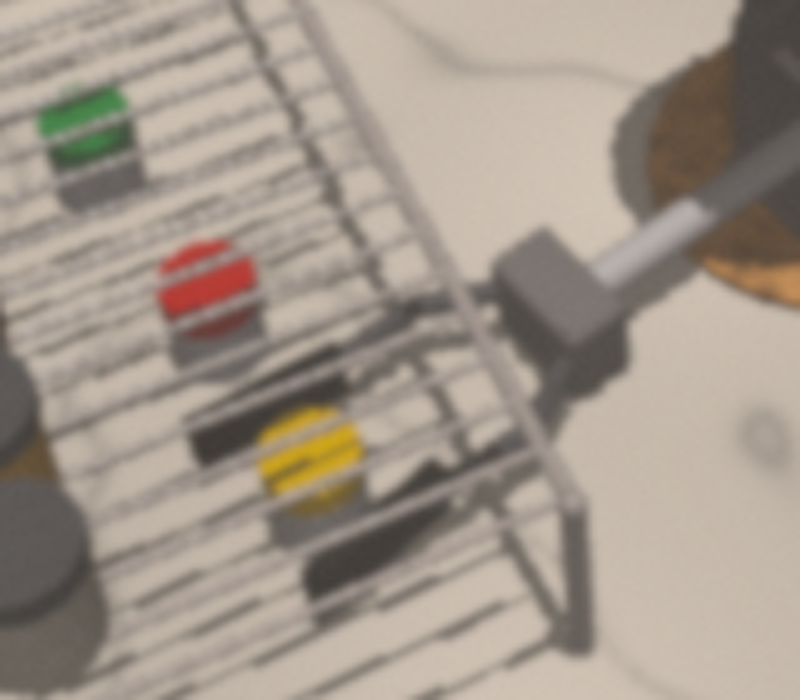

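View pics/side6a.png

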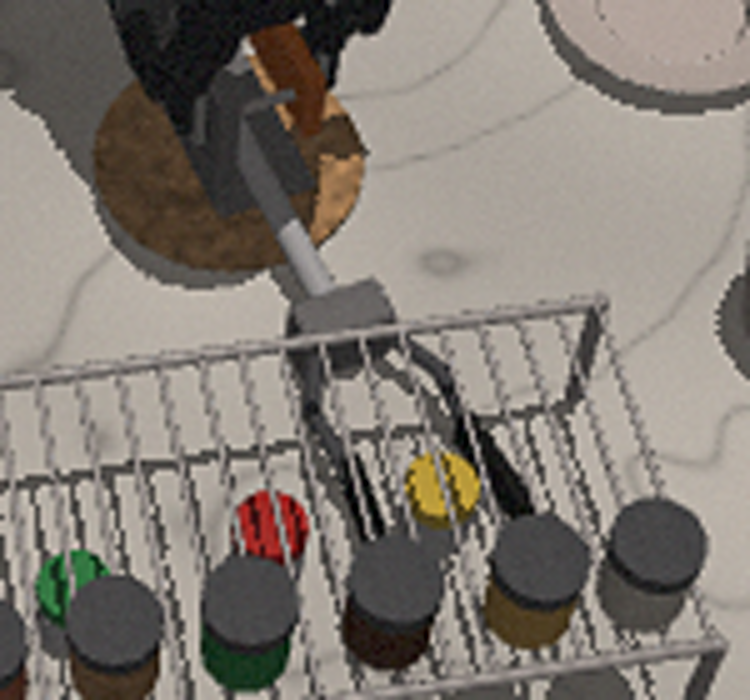

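Call:
apply_moves(
  commands=[0,0,2,0,0,0,0.22,0,0,2,0,0,0,0.22,0,0,0,0,0,0,0.22,0,0,0,0,0,0,0.22,0,0,0,0,0,0,0.22],
)

```text
t: 8.1
eef_pos: [0.6069, 0.0314, 0.043]
ee_rot: [0.456, -0.54, 0.456, 0.541]
contact_force: [0.1, -0.2, -2.5]
gripper_width: 0.614
```

Call:
apply_moves(
  commands=[0,0,0,0,0,0,0.15,0,0,0,0,0,0,0.1,0,0,0,0,0,0,0.05,0,0,0,0,0,0,0,0,0,0,0,0,0,-0.1],
  newtons=28,
)

```text
t: 8.6
eef_pos: [0.607, 0.0313, 0.0433]
ee_rot: [0.456, -0.54, 0.456, 0.54]
contact_force: [0.7, -0.4, -1.3]
gripper_width: 0.492
```

Call:
apply_moves(
  commands=[0,0,0,0,0,0,-0.3,0,0,0,0,0,0,-0.5,0,0,0,0,0,0,-1,0,0,0,0,0,0,-1,0,0,0,0,0,0,-1],
)

```text
t: 9.1
eef_pos: [0.607, 0.0313, 0.0433]
ee_rot: [0.456, -0.54, 0.456, 0.54]
contact_force: [-0.4, 0.8, -2.3]
gripper_width: 0.498
```

```bash
python3 - 7 side scene < snap.py; python3 -c "
from h import *
crop('pics/scene7.png','pics/scene7a.png',190,220,350,360,5)
crop('pics/side7.png','pics/side7a.png',300,170,450,310,5)"
```

```text
9.15 [ 3.08299551e-01  4.84830634e-01 -4.77902392e-02 -3.93792410e-06
 -1.03828671e+00 -1.39335520e-01] [0.60704777 0.03127779 0.04326743] [ 0.45599386 -0.54038512  0.45605918  0.54042904] [-0.18746395 -0.78558477 -1.34579248] [-0.12463805  0.15565291 -0.12335935] 42.344342310583656
```

View pics/scene7a.png

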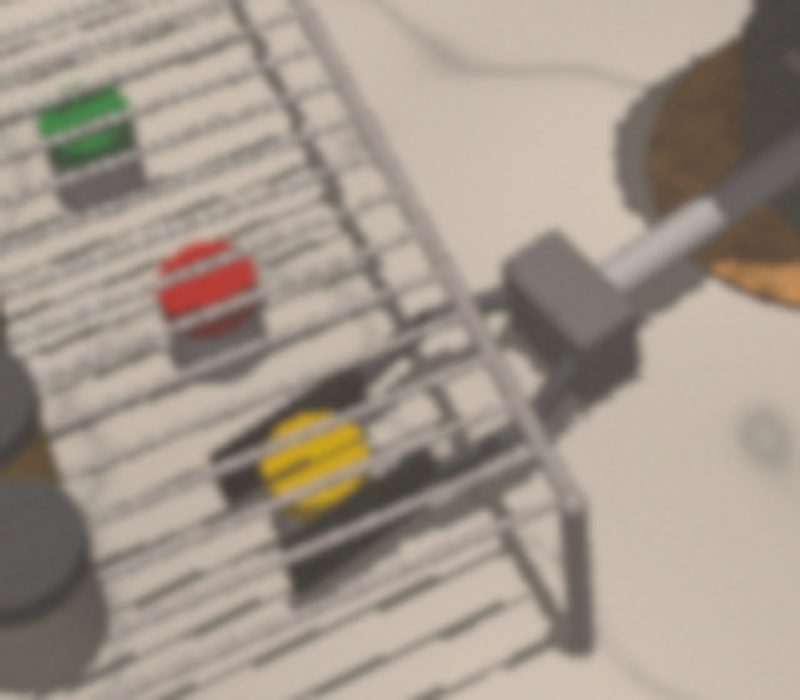

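View pics/side7a.png

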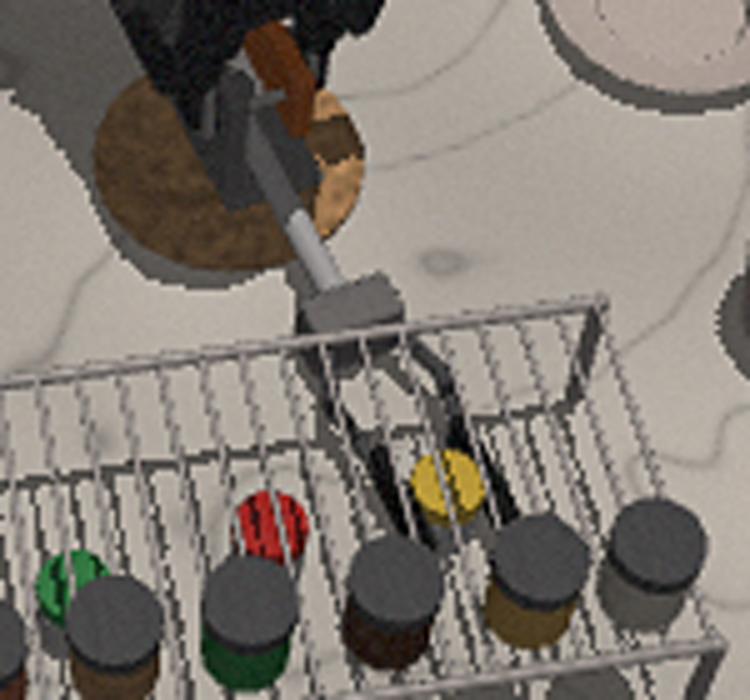

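Call:
apply_moves(
  commands=[0,0,2,0,0,0,-1,0,0,3,0,0,0,-1,0,0,3,0,0,0,-1,0,0,3,0,0,0,-1,0,0,3,0,0,0,-1],
  newtons=30,
)

```text
t: 9.7
eef_pos: [0.6072, 0.0314, 0.0576]
ee_rot: [-0.456, 0.54, -0.456, -0.54]
contact_force: [0.6, -0.2, -2.5]
gripper_width: 0.498
```

```bash
python3 - 8 scene < snap.py; python3 -c "
from h import *
crop('pics/scene8.png','pics/scene8a.png',190,220,350,360,5)"
```

```text
9.7 [ 3.08316105e-01  4.71208064e-01 -2.95062852e-02 -4.43867237e-05
 -1.06977597e+00 -1.39286874e-01] [0.60720235 0.03135074 0.05764342] [-0.45611302  0.5404635  -0.45591521 -0.54037157] [ 0.61946912 -0.15132373 -2.54406752] [0.06521826 0.04817623 0.02221937] 42.36948321054254
```

View pics/scene8a.png

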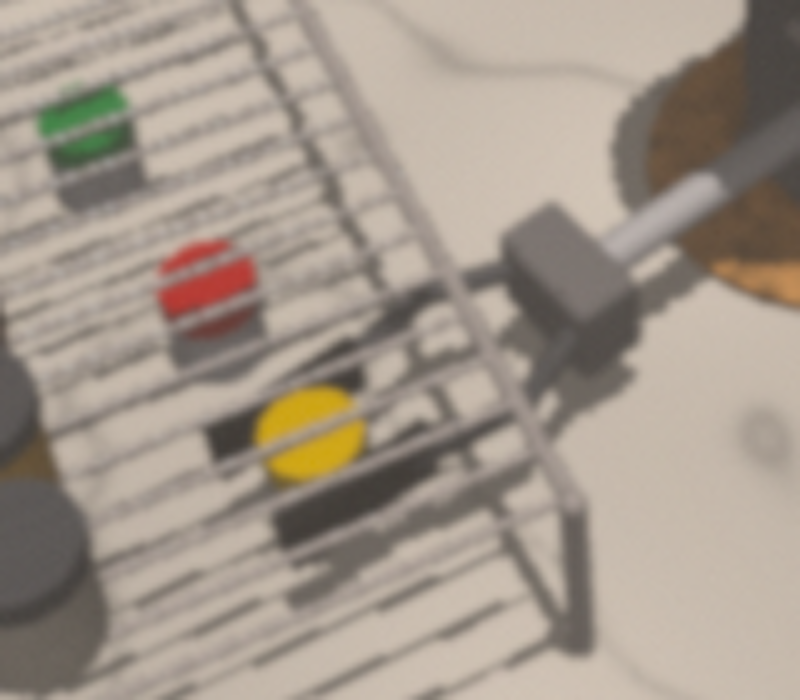

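Call:
apply_moves(
  commands=[-1,4,0,0,0,0,-1,-2,8,0,0,0,0,-1,-2,12,0,0,0,0,-1,-3,16,0,0,0,0,-1,-3,16,0,0,0,0,-1],
)

```text
t: 10.25
eef_pos: [0.5957, 0.089, 0.0572]
ee_rot: [0.456, -0.54, 0.456, 0.541]
contact_force: [-0.0, 0.4, -2.7]
gripper_width: 0.495
```

Call:
apply_moves(
  commands=[-3,16,0,0,0,0,-1,-3,16,0,0,0,0,-1,-3,16,0,0,0,0,-1,-3,16,0,0,0,0,-1,-3,16,0,0,0,0,-1],
)

```text
t: 10.75
eef_pos: [0.5808, 0.1687, 0.0573]
ee_rot: [-0.456, 0.54, -0.456, -0.54]
contact_force: [-0.0, -0.5, -2.3]
gripper_width: 0.498
```

Call:
apply_moves(
  commands=[-3,16,0,0,0,0,-1,-3,16,0,0,0,0,-1,-3,16,0,0,0,0,-1,-3,14,0,0,0,0,-1,-2,10,0,0,0,0,-1],
)

```text
t: 11.25
eef_pos: [0.5668, 0.2407, 0.0573]
ee_rot: [-0.456, 0.541, -0.456, -0.541]
contact_force: [0.1, -1.1, -2.7]
gripper_width: 0.491
```

```bash
python3 - 9 side scene < snap.py; python3 -c "
from h import *
crop('pics/scene9.png','pics/scene9a.png',280,150,440,290,5)
crop('pics/side9.png','pics/side9a.png',270,120,420,260,5)"
```

```text
11.3 [ 6.56318877e-01  4.85632938e-01 -6.30647893e-03 -4.15688006e-04
 -1.07827024e+00 -4.85872610e-01] [0.56670878 0.24177023 0.05722767] [ 0.45590865 -0.54061812  0.45544821  0.54078301] [-0.23379174  0.20064336 -1.21818766] [ 0.18787306 -0.03584348  0.00114693] 42.134232006381154
```

View pics/scene9a.png

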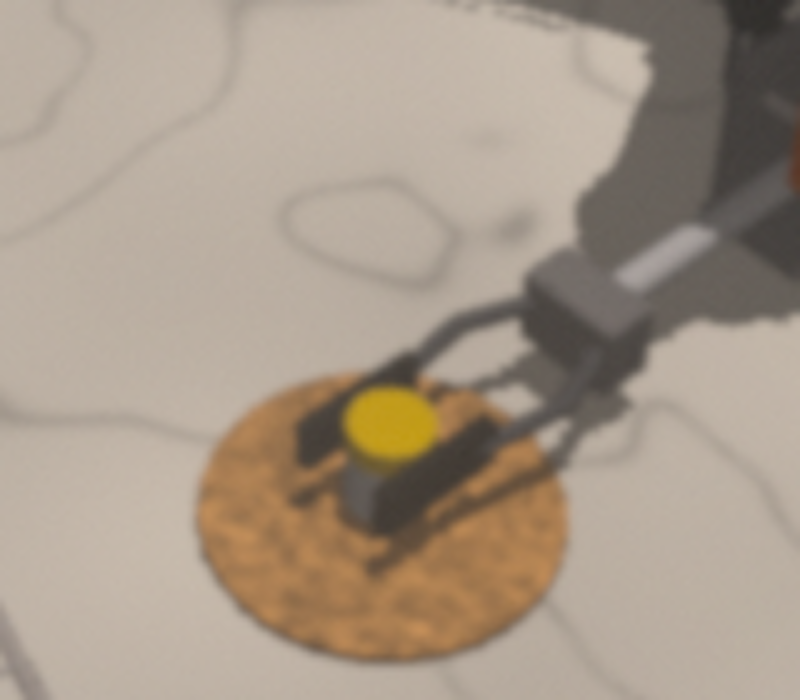

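View pics/side9a.png

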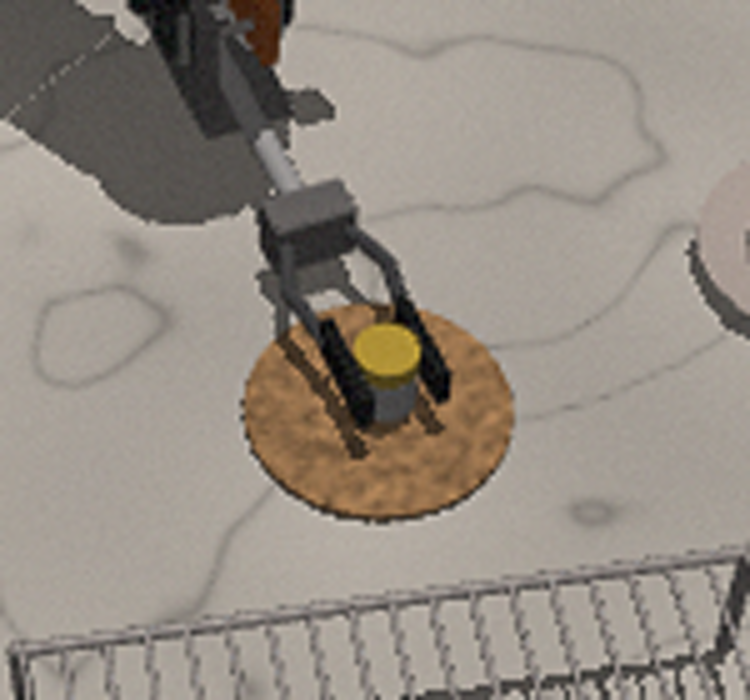

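Call:
apply_moves(
  commands=[0,0,-2,0,0,0,-1,0,0,-2,0,0,0,-1,0,0,-2,0,0,0,-1,0,0,-1,0,0,0,-1,0,0,-1,0,0,0,-1],
)

```text
t: 11.85
eef_pos: [0.5672, 0.2389, 0.0491]
ee_rot: [0.456, -0.54, 0.456, 0.54]
contact_force: [0.3, -0.2, -1.8]
gripper_width: 0.498
```

Call:
apply_moves(
  commands=[0,0,-0.5,0,0,0,-1,0,0,0,0,0,0,-1,0,0,0,0,0,0,-1,0,0,0,0,0,0,-1,0,0,0,0,0,0,-1],
)

```text
t: 12.35
eef_pos: [0.5671, 0.2394, 0.0488]
ee_rot: [-0.456, 0.54, -0.456, -0.54]
contact_force: [-0.1, -0.4, -2.5]
gripper_width: 0.498
```

```bash
python3 - 10 side scene < snap.py; python3 -c "
from h import *
crop('pics/scene10.png','pics/scene10a.png',300,200,400,290,7)
crop('pics/side10.png','pics/side10a.png',300,160,390,230,7)"
```

```text
12.4 [ 6.52894471e-01  4.92595254e-01 -1.84882407e-02 -1.28912319e-05
 -1.05955516e+00 -4.83834548e-01] [0.56712335 0.23935273 0.04885113] [-0.45605707  0.54043608 -0.45594648 -0.54041984] [ 0.4673333   0.42499752 -2.8513172 ] [ 0.06074641  0.05695786 -0.00040969] 41.84580110800908
```

View pics/scene10a.png

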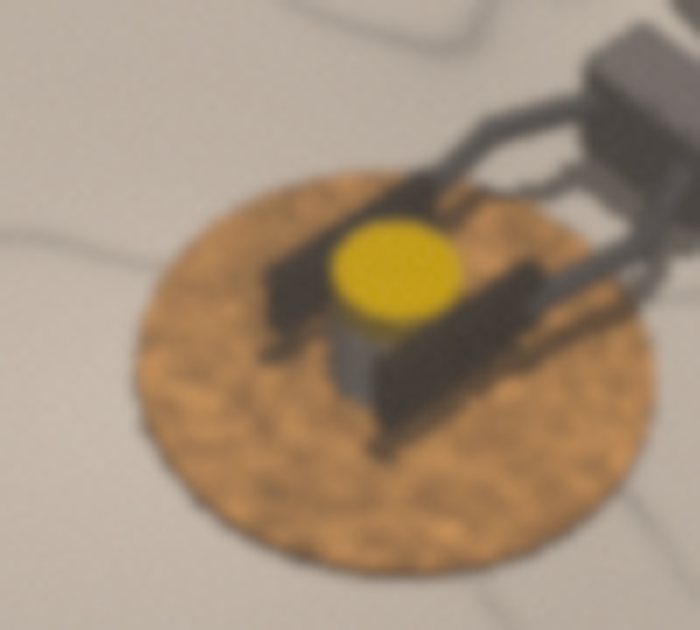

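View pics/side10a.png

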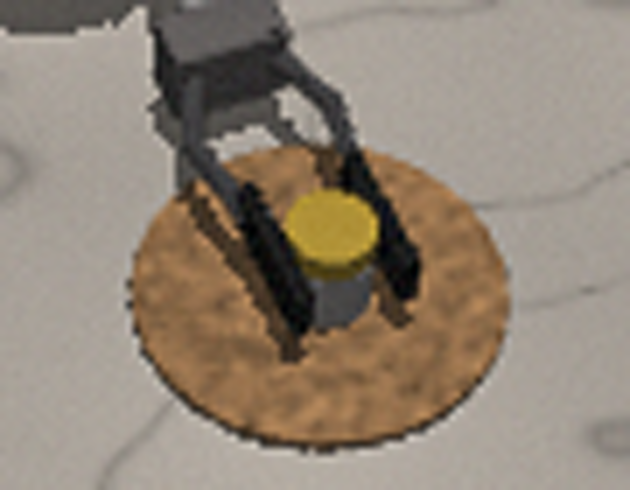

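Call:
apply_moves(
  commands=[0,0,-0.5,0,0,0,-1,0,0,-0.5,0,0,0,-1,0,0,0,0,0,0,-1,0,0,0,0,0,0,-1,0,0,0,0,0,0,-1],
)

```text
t: 12.95
eef_pos: [0.5672, 0.2394, 0.048]
ee_rot: [-0.456, 0.54, -0.456, -0.54]
contact_force: [-0.8, 0.7, -1.3]
gripper_width: 0.492
```

Call:
apply_moves(
  commands=[0,0,-0.5,0,0,0,-1,0,0,-0.5,0,0,0,-1,0,0,0,0,0,0,-1,0,0,0,0,0,0,-1,0,0,0,0,0,0,-1],
)

```text
t: 13.45
eef_pos: [0.5672, 0.2394, 0.0469]
ee_rot: [-0.456, 0.541, -0.456, -0.54]
contact_force: [-0.1, 1.5, 0.9]
gripper_width: 0.494
```

Call:
apply_moves(
  commands=[0,0,0,0,0,0,-0.02,0,0,0,0,0,0,0.02,0,0,0,0,0,0,0.07,0,0,0,0,0,0,0.12,0,0,0,0,0,0,0.17],
  newtons=20,
)

```text
t: 13.95
eef_pos: [0.5669, 0.2391, 0.0465]
ee_rot: [0.456, -0.54, 0.456, 0.54]
contact_force: [0.2, 0.8, -2.5]
gripper_width: 0.587
```

Call:
apply_moves(
  commands=[0,0,0,0,0,0,0.22,0,0,0,0,0,0,0.22,0,0,0,0,0,0,0.22,0,0,0,0,0,0,0.22,0,0,0,0,0,0,0.22],
)

```text
t: 14.45
eef_pos: [0.5671, 0.2393, 0.0468]
ee_rot: [0.456, -0.54, 0.456, 0.54]
contact_force: [-0.4, -1.2, -2.4]
gripper_width: 0.616
```

```bash
python3 - 11 side scene < snap.py; python3 -c "
from h import *
crop('pics/scene11.png','pics/scene11a.png',280,150,440,290,5)
crop('pics/side11.png','pics/side11a.png',270,120,420,260,5)"
```

```text
14.5 [ 6.52874861e-01  4.94564428e-01 -2.10382372e-02 -1.58971649e-05
 -1.05517788e+00 -4.83869872e-01] [0.56709716 0.23931917 0.04678712] [ 0.45602353 -0.54041151  0.45601053  0.54041866] [-0.58059499  0.44264251 -2.21832434] [ 0.05188026  0.02382065 -0.00625269] 51.49839610407856
```

View pics/scene11a.png

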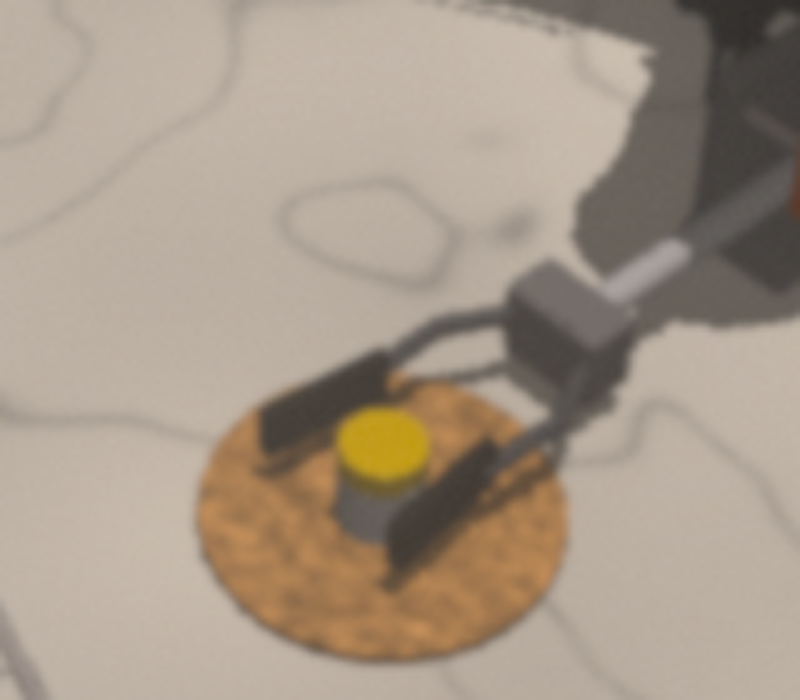

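View pics/side11a.png

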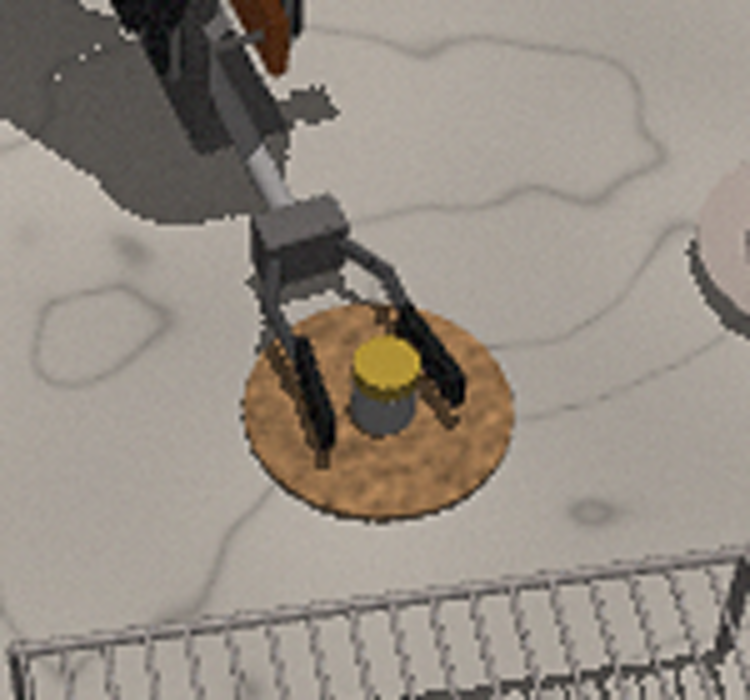

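```bash
python3 - <<'E'
from h import *
from station import r
D=cam(r,"side");S=cam(r,"scene")
print(onz(D,(323,111),0),onz(D,(425,100),0),onz(D,(303,38),.03), onz(S,(500,192),.03),onz(D,(245,118),.01),onz(D,(262,62),0))
E
```

```text
[0.61454954 0.35803597 0.        ] [0.91035044 0.3431198  0.        ] [0.61761625 0.66719023 0.03      ] [0.63513813 0.33734833 0.03      ] [0.39770855 0.36361335 0.01      ] [0.47819725 0.61339687 0.        ]
```

View pics/side11.png

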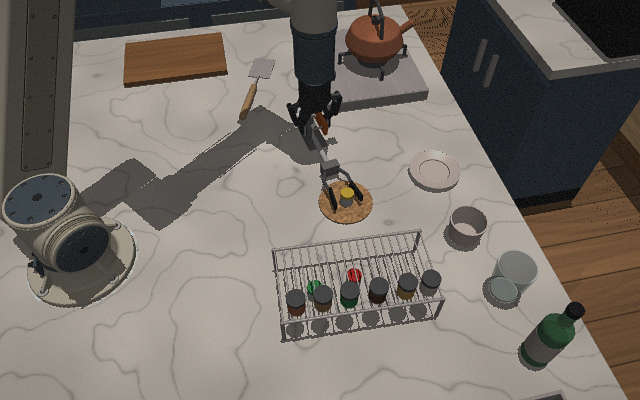

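Call:
apply_moves(
  commands=[-1,5,0,0,0,0,0.22,-2,12,0,0,0,0,0.22,-3,16,0,0,0,0,0.22,-3,18,0,0,0,0,0.22,-3,18,0,0,0,0,0.22],
)

```text
t: 15.05
eef_pos: [0.5547, 0.3104, 0.0468]
ee_rot: [0.456, -0.541, 0.456, 0.541]
contact_force: [1.1, -0.4, -1.9]
gripper_width: 0.61
```

Call:
apply_moves(
  commands=[-10,8,0,0,0,0,0.22,-16,6,0,0,0,0,0.22,-16,0,0,0,0,0,0.22,-12,0,0,0,0,0,0.22,-6,0,0,0,0,0,0.22],
)

```text
t: 15.55
eef_pos: [0.4938, 0.3226, 0.0469]
ee_rot: [0.456, -0.541, 0.456, 0.541]
contact_force: [0.7, 0.4, -1.7]
gripper_width: 0.61
```

Call:
apply_moves(
  commands=[0,0,-3,0,0,0,0.22,0,0,-3,0,0,0,0.22,0,0,-2,0,0,0,0.22,0,0,0,0,0,0,0.22,0,0,0,0,0,0,0.22],
)

```text
t: 16.05
eef_pos: [0.4954, 0.3221, 0.0386]
ee_rot: [-0.456, 0.54, -0.456, -0.54]
contact_force: [-1.0, 0.3, -1.7]
gripper_width: 0.611
```

Call:
apply_moves(
  commands=[0,0,-1,0,0,0,0.22,0,0,-1,0,0,0,0.22,0,0,0,0,0,0,0.22,0,0,0,0,0,0,0.22,0,0,0,0,0,0,0.22],
)

```text
t: 16.55
eef_pos: [0.4951, 0.3223, 0.0368]
ee_rot: [0.456, -0.54, 0.456, 0.54]
contact_force: [0.6, 0.0, -1.9]
gripper_width: 0.614
```

```bash
python3 - 12 side scene < snap.py; python3 -c "
from h import *
crop('pics/scene12.png','pics/scene12a.png',290,80,490,260,4)
"
```

```text
16.6 [ 8.41470855e-01  4.62241820e-01 -1.05069729e-01 -1.72059111e-05
 -1.00354501e+00 -6.72482395e-01] [0.49508287 0.32227137 0.03677633] [ 0.45600074 -0.54040527  0.45604302  0.54041673] [-0.7463748   0.16065521 -1.12331854] [-0.0124798  -0.01156943  0.02874106] 52.06021773583187
```

View pics/scene12a.png

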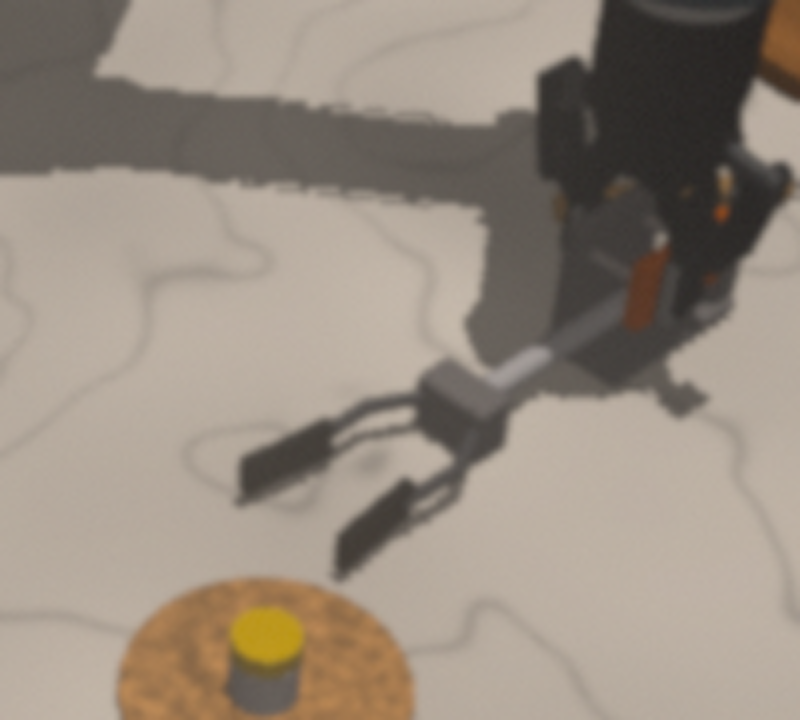

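View pics/side12.png

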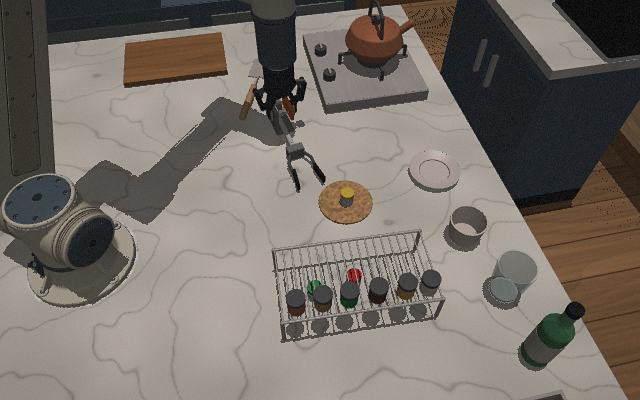

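Almost down; lowering to contact in 1 mm steps.

Call:
apply_moves(
  commands=[0,0,-1,0,0,0,0.22,0,0,-1,0,0,0,0.22,0,0,0,0,0,0,0.22,0,0,0,0,0,0,0.22,0,0,0,0,0,0,0.22],
)

```text
t: 17.15
eef_pos: [0.4951, 0.3223, 0.0348]
ee_rot: [-0.456, 0.54, -0.456, -0.54]
contact_force: [-0.4, 0.8, -1.3]
gripper_width: 0.612
```

Call:
apply_moves(
  commands=[0,0,-0.5,0,0,0,0.22,0,0,-0.5,0,0,0,0.22,0,0,0,0,0,0,0.22,0,0,0,0,0,0,0.22,0,0,0,0,0,0,0.22],
)

```text
t: 17.65
eef_pos: [0.4952, 0.3224, 0.0342]
ee_rot: [-0.456, 0.54, -0.456, -0.54]
contact_force: [-2.0, 0.3, 3.6]
gripper_width: 0.608
```

Call:
apply_moves(
  commands=[0,0,0,0,0,0,0.27,0,0,0,0,0,0,0.32,0,0,0,0,0,0,0.4,0,0,0,0,0,0,0.6,0,0,0,0,0,0,1],
)

```text
t: 18.15
eef_pos: [0.4952, 0.3222, 0.0337]
ee_rot: [-0.456, 0.54, -0.456, -0.54]
contact_force: [-1.1, -0.5, -0.2]
gripper_width: 0.948
```

Call:
apply_moves(
  commands=[0,0,0,0,0,0,1,0,0,0,0,0,0,1,0,0,0,0,0,0,1,0,0,0,0,0,0,1,0,0,0,0,0,0,1],
)

```text
t: 18.65
eef_pos: [0.4951, 0.3223, 0.0338]
ee_rot: [0.456, -0.54, 0.456, 0.54]
contact_force: [-0.3, 0.0, -0.8]
gripper_width: 1.003
```

```bash
python3 - 13 wrist < snap.py
```

```text
18.65 [ 8.41470397e-01  4.65346433e-01 -1.08660504e-01 -2.14471702e-05
 -9.96784073e-01 -6.72490533e-01] [0.49509512 0.32228658 0.03379433] [ 0.45602691 -0.54040218  0.45602279  0.5404148 ] [-0.27631121  0.01055087 -0.75442323] [-0.05061115 -0.04028437 -0.03106258] 85.24626436002288
```

View pics/wrist13.png

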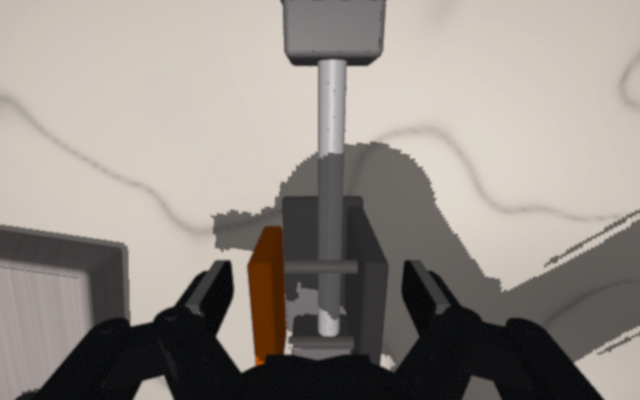

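Call:
apply_moves(
  commands=[0,0,5,0,0,0,1,0,0,12,0,0,0,1,0,0,20,0,0,0,1,0,0,25,0,0,0,1,0,0,30,0,0,0,1],
)

```text
t: 19.2
eef_pos: [0.4948, 0.322, 0.1272]
ee_rot: [0.456, -0.54, 0.456, 0.54]
contact_force: [0.1, 0.2, 0.5]
gripper_width: 1.001
```

Call:
apply_moves(
  commands=[0,0,30,0,0,0,1,0,0,30,0,0,0,1,0,0,30,0,0,0,1,0,0,15,0,0,0,1,0,0,0,0,0,0,1],
)

```text
t: 19.7
eef_pos: [0.4962, 0.323, 0.235]
ee_rot: [-0.458, 0.541, -0.454, -0.54]
contact_force: [0.0, 0.1, 0.2]
gripper_width: 0.994
```

```bash
python3 - 14 wrist side scene < snap.py; python3 -c "
from h import *
crop('pics/scene14.png','pics/scene14a.png',290,80,490,260,4)
"
```

```text
19.8 [ 8.41481823e-01  3.36182371e-01  2.19891570e-01 -4.35203792e-04
 -1.45387996e+00 -6.72532212e-01] [0.49488857 0.32229035 0.23108069] [ 0.45626894 -0.54024618  0.4558181   0.54053915] [-0.37954883 -0.04033755 -1.42187587] [-0.01442283  0.00406341  0.02078743] 85.04494759109375
```

View pics/wrist14.png

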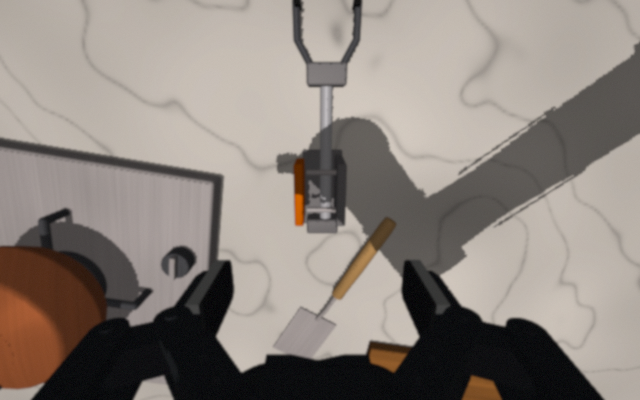

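View pics/scene14a.png

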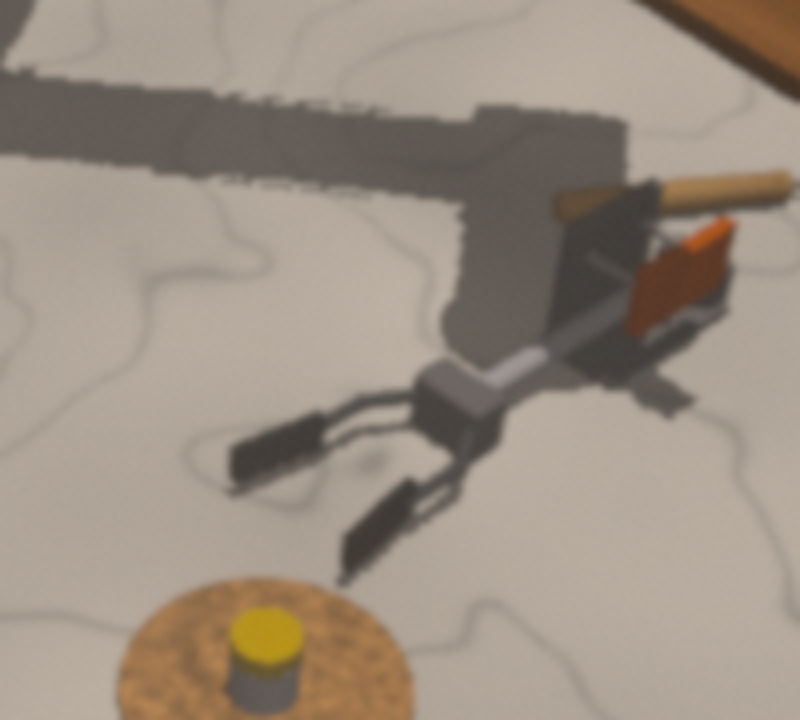

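View pics/scene14.png

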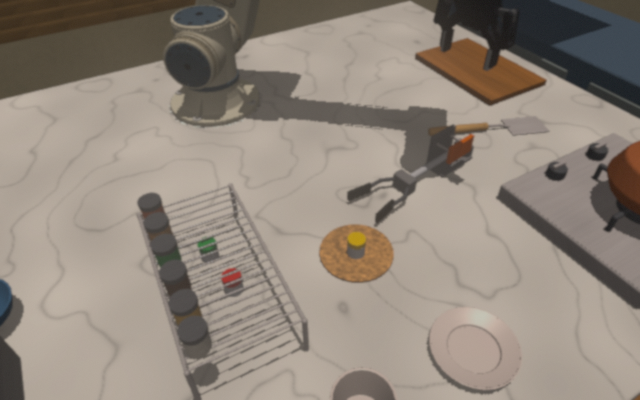

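All good: the tin stands upright in the centre of the mat (356,245). The reacher lies flat with its jaws open, and the red (231,277) and green (207,245) tins are where they were. Handing in.

```bash
python3 - <<'E'
from station import r
print(r.job_done(), r.observe()["t"])
E
```

```text
the job is handed in; nothing more can be done
the job is handed in; nothing more can be done
```

The job is done and handed in at about 20 s of the 48 s allowed. I carried the reacher at about 52 mm over both plates and put its open jaws around the yellow tin. I squeezed at 28–30 N, lifted the tin about 14 mm, drew it out and stood it on the cork mat. Then I moved the reacher clear, set it down, let go and raised the arm.

- **Last checks:** the final scene picture shows the yellow tin upright near the mat centre. The reacher lies on the counter with its jaws open, and the red and green tins sit where they started. The gripper was open and about 0.2 m above the counter.
- **What disagreed:** the scene and side cameras differed by up to about 8 mm on positions. I trusted the scene camera, which matched the reacher's measured position. The reacher's base also rubbed the mat lightly (about 5 N) as I moved in on the tin; I raised it 4 mm before squeezing.

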